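Hang the chopstick pot on the drip rail

TASK

Hook the round steel chopstick pot onto the steel rail, at a free place at least 10 cm along the rail from the white drip dish, then, without unhooking it, slide it along the rail until it hangs upright directly over the dish, and let go. Leave the square caddy where it stands.

Things in the scene. Friction and masses are not known exactly. Their poses are not given: they have to be found in the camera images.
- pot_grip (a point): Black grip block on top of the round pot's hook: 24 mm along x, 12 thick along y (pinch this from above), 41 tall; this point is its centre, 21 mm above the hook's crest. The pot (about 0.2 kg), an open round steel cup 70 mm across and 80 tall, stands upright on the table centred below, underside 177 mm under this point. z up; x points away from the robot within 25 degrees at the start.
- pot_hook (a point): Point inside the pot's hook where the rail's centre lies when hung, 31.5 mm below pot_grip. The hook, a peaked steel strip 24 mm wide along y, 30 mm clear inside along x, comes up on the cup's -x side and is open to +x: the rail enters sideways from +x at 45 mm below this point, between the cup's rim (65 mm below it) and the lip's end (26 mm below it, 24 mm out along x), then the pot is lowered.
- rail_mid (a point): Middle of the fixed level steel rail, on its centre line: round bar 12 mm thick, 440 mm long along y, 190 mm above the table, on posts at both ends (tops 6 mm above this point). x is level, across the rail, away from the robot; z up. The pot goes on from the robot's side, its x along this x; hung, it slides easily along y.
- dish: White round drip dish, 110 mm across, 14 mm tall, fixed on the table right under the rail, up to 110 mm to either side of its middle. Origin: centre of its underside. The pot must end over it; hung, the pot's underside is 44 mm above the table.
- caddy_grip (a point): Bystander, to be left alone: centre of the same black grip block on the same hook of a square steel caddy (open box 70 x 70 x 80 mm standing on the table, underside 177 mm below this point), beside the round pot, left or right of it. A wine bottle and a yellow can stand farther out at the sides.
There are look-alikes about, which are no part of the job. Of the things that look like the dish, take the one that is farthest to the robot's left at the start.

How it is judged:
By the outcome, as a careful person would: the job done as asked, in the order asked, and still so for the second after the job is handed in, with the robot touching nothing.
It also fails if it takes over 58 s, if anything falls off the work surface, if the arm or the gripper's body presses on something with over 40 N, if the wrist force passes 120 N, or if a joint passes its speed limit or range.

ROBOT

A 6-joint arm with a two-finger parallel gripper is mounted at the origin on the work surface. World frame = base frame: x ahead of the robot, y to its left, z up, the work surface at z = 0. Lengths are in mm, angles in rad, forces in N, time in s.
With the tool pointing down it reaches from about 275 to 1000 mm from the base axis. Payload 8.4 kg.
Tool frame: the origin (TCP) lies at the very end of the fingers, on their centre line; the grasp point (between the pads) lies 19 mm behind it; z points along the fingers, y is the direction in which the jaws open and shut (so a half turn about z gives the same grasp; the last joint's range is limited). The gripper opens to 85 mm and grips with 20 to 120 N. Pads are 22 mm wide; open, the fingers measure 114 mm over their backs; the gripper's body (76 mm by 85 mm) begins 54 mm behind the grasp point. The pads swing forward as they close: fully open they stand 13 mm farther back than shut.
Start: joints at [-1.11, 0.353, 1.633, -0, 1.155, -0.002], TCP at [279.034, -559.257, 231.281] pointing down, gripper open.
Joint ranges: [-2.63, 2.63], [-0.92, 2.1], [0.06, 2.66], [-1.3, 4.44], [0, 2.69], [-3.02, 3.02]. Speed limits (rad/s): [2.22, 2.22, 2.79, 3.14, 3.14, 3.14].

INTERFACE

Orientations are given as [roll, pitch, yaw] about the fixed x, y, z axes, in that order (R = Rz(yaw) Ry(pitch) Rx(roll)).
In Python, from rig import readout, grab_frame, calibration, r gives the robot as it stands. The module is installed in compiled form; this text tells all that it offers.
- The arm moves only by the tool play_rows, never from a script. Its argument "rows" is a list of rows, each a list of 3 entries, a list of its own where there are three numbers: the closure in counts, from 0 (fully open) to 255 (shut), then the shift along the tool's x, y, z in cm, then the turn, a rotation vector about the tool's x, y, z in rad. In form: [[gripper, [dx, dy, dz], [rx, ry, rz]], ...]. A call has 1 to 12 rows; each row is the pose to reach, as a shift and turn from the pose commanded when the call began, along the tool's axes at that moment; what a row does not reach only later rows make up. A row lasts 1/12 s, in which the tool goes at most 41.7 mm and 7.16 degrees, less where a joint would pass 70% of its speed; a pose out of reach is approached as far as the arm can. A call with a gripper value outside its range is refused whole. The fingers move at their own pace and stop on an object; "squeeze" is the grip in N (left out, the last holds). Time passes only in rows, so rows that repeat a pose let the fingers close. It gives the time, the measured TCP pose, the force and the opening at its end, in the units of the state.
- readout.sense(): the state, without advancing time (a new reading comes with each control period).
- grab_frame(name): name is "side" or "top" or "wrist"; returns (picture, depth): 480x640x3 uint8, red, green, blue; 480x640 float32, mm along the optical axis (not along the pixel's ray), 0 where there is no reading.
- calibration(name): a dict with "vfov" (degrees; the focal length in pixels is half the picture's height over the tangent of half this angle, whatever the lens; pixels are square), "cx", "cy" (the principal point, pixels), "cam_to_world" (4x4, takes a point from camera to world coordinates). Camera axes: x right, y down, z forward; pixel columns grow to the right and rows downward; lengths in mm; the calibration is good to about 2 mm. A picture is of the moment at which its call begins: read the wrist's pose just before it. calibration takes no time and is no camera call; for the wrist camera it gives the pose at the moment of the call.
- r.sign_off(): hands the job in, once; it reports no verdict.
The state is a dict: "clock": time; "qpos": joint angles; "qvel": joint speeds; "joint_efforts": joint torques, N m; "eef_pos": TCP position; "tcp_rot": TCP orientation; "contact_force": force on the tool from outside, world axes, zero at the start; "wrist_torque": the same for the moment, N m; "opening": opening from 0.0 (shut) to 1.0 (fully open).
Only numpy, scipy, OpenCV 4.12 (cv2) and the standard library are available. Lean on these libraries where they do the work, as an engineer would, in place of code of your own. Each camera call takes 0.05 s, during which the arm holds its last target.

## Working session

There is one attempt and no reset: what is moved stays moved. The work goes in short steps, Python scripts to look and compute and a tool call to move; the robot and the scene stay as the last step left them, time stands still between calls to the robot, and variables do not carry over. Pictures are saved under pics/ and viewed, and the job is handed in when it is done.

Besides the shell and the picture viewer there is one more tool, called after "Call:" as name([rows], argument=value, ...), one row to a line, values as JSON. play_rows: Moves the arm, as the interface text tells. Its arguments: {"type":"object","properties":{"rows":{"type":"array"},"squeeze":{"type":"number"}},"required":["rows"]}

```bash
mkdir -p pics
python3 - <<'E'
from rig import readout, grab_frame, calibration, r
import cv2,numpy as np
print(readout.sense())
for n in ["side","top","wrist"]:
    c=calibration(n); p,d=grab_frame(n)
    np.savez(f"pics/{n}0.npz",p=p,d=d,M=c["cam_to_world"],v=c["vfov"],cx=c["cx"],cy=c["cy"])
    cv2.imwrite(f"pics/{n}0.png",p[:,:,::-1]); print(n,c, (d>0).mean())
E
```

```text
{'clock': 0.0, 'qpos': array([-1.11042669e+00,  3.53649147e-01,  1.63414192e+00, -1.14439920e-06,
        1.15517170e+00, -2.35918704e-03]), 'qvel': array([ 0.00070274, -0.00083149, -0.00120726, -0.00097339,  0.00141361,
       -0.00064415]), 'joint_efforts': array([-5.04972428e-03, -6.05261636e+01, -3.42075098e+01, -1.94483837e-04,
        9.32304858e-03,  1.83598792e-05]), 'eef_pos': array([ 278.80792745, -558.8401966 ,  230.55771398]), 'tcp_rot': array([-3.14022254e+00, -2.18601262e-06,  4.62729290e-01]), 'contact_force': array([ 0.02240672, -0.44006566,  0.25594316]), 'wrist_torque': array([ 0.00197727, -0.02213777, -0.02741757]), 'opening': 1.0016640446418994}
side {'vfov': 42.469702422958335, 'cx': 321.2610770892971, 'cy': 237.1010626740902, 'cam_to_world': array([[-9.80914111e-01, -1.39531368e-01,  1.35419734e-01,
         2.93073566e+02],
       [-1.94378631e-01,  6.85964153e-01, -7.01191935e-01,
         7.85506559e+02],
       [ 4.94518660e-03, -7.14131766e-01, -6.99993833e-01,
         1.02335730e+03],
       [ 0.00000000e+00,  0.00000000e+00,  0.00000000e+00,
         1.0
[... 252 characters left out ...]
058e-03, -7.39554624e-03,
        -9.27684185e+01],
       [ 6.85755518e-03, -7.58568829e-02, -9.97095135e-01,
         1.03647699e+03],
       [ 0.00000000e+00,  0.00000000e+00,  0.00000000e+00,
         1.00000000e+00]])} 0.995986328125
wrist {'vfov': 66.64562303247166, 'cx': 321.92198602559523, 'cy': 234.5074635499341, 'cam_to_world': array([[ 4.45915846e-01, -8.45811290e-01, -2.92852043e-01,
         3.54354600e+02],
       [-8.95072737e-01, -4.22089920e-01, -1.43822444e-01,
        -5.22139398e+02],
       [-1.96324877e-03,  3.26256587e-01, -9.45279210e-01,
         3.73769011e+02],
       [ 0.00000000e+00,  0.00000000e+00,  0.00000000e+00,
         1.00000000e+00]])} 0.9958626302083333
```

View pics/side0.png

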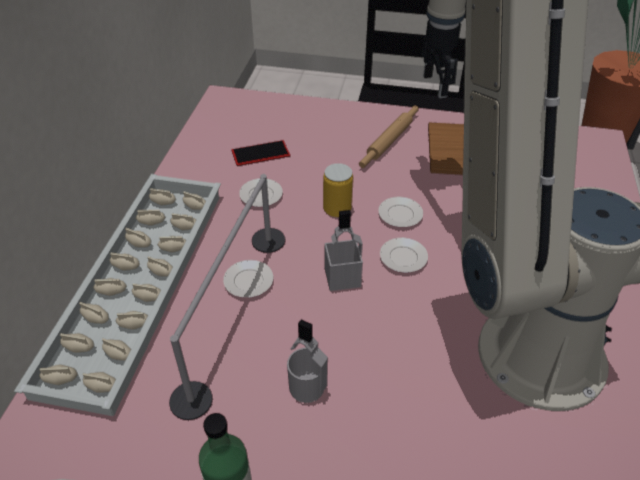

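View pics/top0.png

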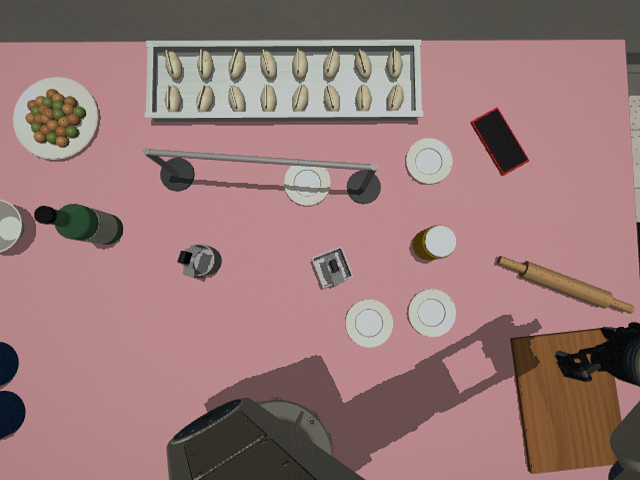

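View pics/wrist0.png

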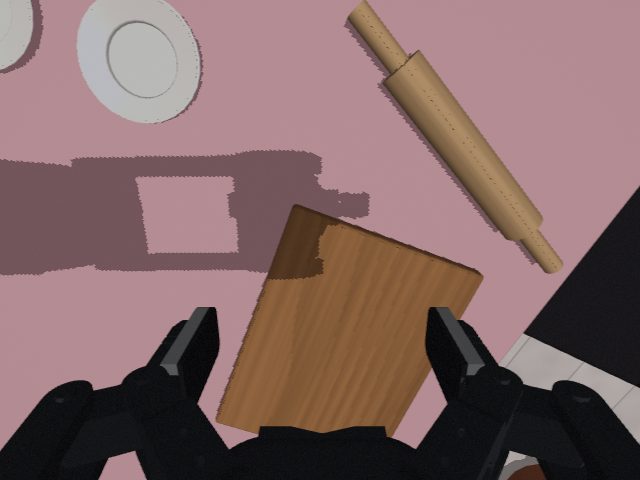

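The top view shows four white dishes: (307,184), (429,161), (432,313) and (369,323). The farthest to the robot's left (+y, which is image left) is (307,184), and it lies under the rail. There are two black grips. The one at (185,257) is on the round cup at (205,260), and the one at (334,265) is on the square caddy, which I leave alone. In the side view the pot grip is at (305,331) and the caddy grip at (344,219).

```bash
cat > h.py <<'E'
import numpy as np,cv2
def load(n):
    z=np.load(f"pics/{n}.npz"); return z
def cloud(z):
    h,w=z['d'].shape; f=h/2/np.tan(np.radians(float(z['v'])/2))
    u,v=np.meshgrid(np.arange(w),np.arange(h)); d=z['d'].astype(float)
    P=np.stack([(u-z['cx'])/f*d,(v-z['cy'])/f*d,d],-1)
    return P@z['M'][:3,:3].T+z['M'][:3,3]
def snap(n,tag):
    from rig import grab_frame,calibration
    c=calibration(n); p,d=grab_frame(n)
    np.savez(f"pics/{tag}.npz",p=p,d=d,M=c["cam_to_world"],v=c["vfov"],cx=c["cx"],cy=c["cy"])
    cv2.imwrite(f"pics/{tag}.png",p[:,:,::-1]); return load(tag)
def st(X): return np.percentile(X,[2,50,98],axis=0).round(1).tolist()
E
python3 - <<'E'
from h import *
B={'top0':dict(pot=(170,235,240,285),cad=(305,240,360,295),rail=(140,140,385,200),dish=(280,160,335,210)),
'side0':dict(pot=(280,315,335,405),cad=(320,205,370,295),rail=(160,170,295,420),dish=(220,255,280,305))}
for n in B:
    z=load(n);W=cloud(z);p=z['p'].astype(int);hsv=cv2.cvtColor(z['p'],cv2.COLOR_RGB2HSV)
    for k,(a,b,c,d) in B[n].items():
        S=np.s_[b:d,a:c];w=W[S].reshape(-1,3);q=p[S].reshape(-1,3);h=hsv[S].reshape(-1,3)
        if k in('pot','cad'):
            m=(q.max(1)<60)&(w[:,2]>150); 
            print(n,k,'grip',m.sum(),st(w[m]))
            t=m&(w[:,2]>np.percentile(w[m][:,2],98)-8)
            print('  top of grip',st(w[t]), cv2.minAreaRect(w[t][:,:2].astype(np.float32)))
            m=(w[:,2]>70)&(w[:,2]<92)&(h[:,1]<60)
            print('  rim',m.sum(),st(w[m]),cv2.minEnclosingCircle(w[m][:,:2].astype(np.float32)))
        if k=='rail':
            m=(w[:,2]>180)&(w[:,2]<205)
            L=cv2.fitLine(w[m].astype(np.float32),cv2.DIST_L2,0,.1,.1).ravel()
            s=(w[m]-L[3:])@L[:3]
            print(n,k,m.sum(),L,L[3:]+L[:3]*np.percentile(s,.5),L[3:]+L[:3]*np.percentile(s,99.5),w[m][:,2].max())
        if k=='dish':
            m=(w[:,2]>5)&(w[:,2]<25)&(h[:,1]<40)&(q.min(1)>110)
            print(n,k,m.sum(),st(w[m]),cv2.minEnclosingCircle(w[m][:,:2].astype(np.float32)))
z=load('top0');c=cv2.resize(z['p'][130:300,140:390],None,fx=3,fy=3)[:,:,::-1];cv2.imwrite('pics/c1.png',c)
E
```

```text
top0 pot grip 138 [[427.5, 153.9, 158.8], [439.6, 159.3, 193.7], [451.0, 167.4, 198.9]]
  top of grip [[429.3, 154.4, 192.5], [439.7, 161.2, 196.2], [451.1, 167.6, 199.2]] ((439.8899230957031, 161.5413055419922), (11.061588287353516, 22.309673309326172), 74.05824279785156)
  rim 121 [[402.8, 128.6, 70.9], [442.6, 142.4, 79.7], [473.0, 183.9, 84.6]] ((436.9656982421875, 163.0835723876953), 37.13761901855469)
top0 cad grip 88 [[410.7, -133.4, 153.8], [420.7, -125.8, 196.2], [431.9, -117.5, 199.4]]
  top of grip [[411.1, -133.4, 193.3], [420.7, -125.8, 196.6], [431.9, -118.4, 199.4]] ((421.5285949707031, -125.64974975585938), (23.045251846313477, 11.445034980773926), 20.486778259277344)
  rim 175 [[379.5, -166.9, 73.2], [427.9, -124.2, 80.5], [463.4, -84.2, 84.3]] ((421.4347839355469, -126.18931579589844), 49.23543930053711)
top0 rail 1494 [ 7.5336322e-02  9.9715817e-01 -1.2462700e-04  6.2633551e+02
  1.5378987e+01  1.9518492e+02] [ 609.53515885 -206.99193773  195.21271367] [643.14825725 237.91398152 195.15710836] 202.13531388846854
top0 dish 1196 [[571.5, -119.0, 5.3], [621.7, -69.5, 1
[... 567 characters left out ...]
.9, -113.0, 196.5]]
  top of grip [[410.4, -130.8, 188.9], [421.5, -121.7, 194.0], [432.8, -113.6, 197.4]] ((421.0734558105469, -121.9355239868164), (22.31343650817871, 13.812524795532227), 19.569067001342773)
  rim 342 [[379.1, -164.5, 70.2], [416.8, -117.7, 76.6], [461.9, -80.6, 85.1]] ((421.33270263671875, -122.19563293457031), 49.32072448730469)
side0 rail 1297 [ 7.5675592e-02  9.9713236e-01 -4.1703292e-04  6.2817230e+02
  5.1857677e+01  1.9309372e+02] [ 608.71223948 -204.55602028  193.20095996] [642.6999585  243.27998198 193.0136605 ] 199.6180993767539
side0 dish 1005 [[571.1, -119.1, 5.2], [626.9, -74.6, 9.9], [670.3, -20.9, 16.2]] ((620.252685546875, -70.6416015625), 56.5054931640625)
```

View pics/c1.png

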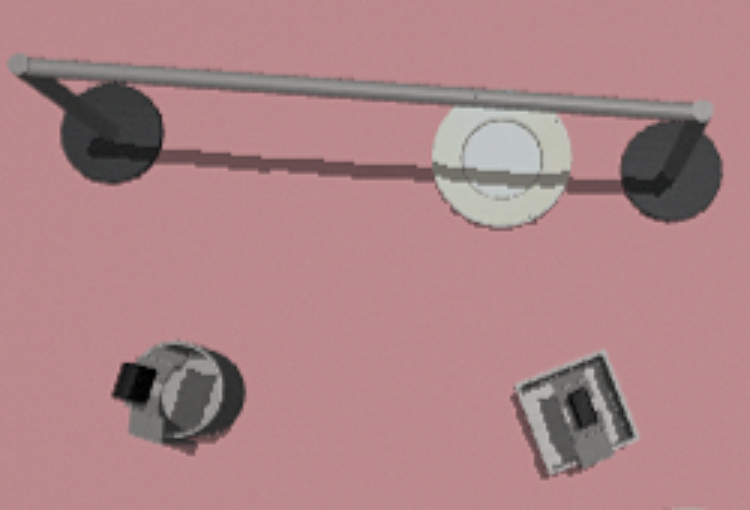

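The crop confirms the round cup is at left (its grip at crop (133,382)) and the square caddy is at right. The dish under the rail at crop (501,160) is the leftmost one. The measurements fit the given sizes: grip top z≈197.5, rail top ≈196, dish radius ≈55 and rim z≈80. Next I move above the pot.

```bash
cat >> h.py <<'E'
def go(target,yaw,base=None):
    from rig import readout
    from scipy.spatial.transform import Rotation as R
    s=readout.sense(); p,e=(s['eef_pos'],s['tcp_rot']) if base is None else base
    R0=R.from_euler('xyz',e); R1=R.from_euler('xyz',[np.pi,0,yaw])
    print('t',s['clock'],'pos',p.round(1),'rot',np.round(e,4),'F',s['contact_force'].round(1),'open',round(s['opening'],3))
    print('shift cm',(R0.inv().apply(np.array(target)-p)/10).round(2),'rotvec',(R0.inv()*R1).as_rotvec().round(4))
E
python3 -c "
from h import *
go([439,0,330],-0.1);go([439,164,330],-0.28)"
```

```text
t 0.15 pos [ 278.9 -558.9  230.7] rot [-3.1406  0.      0.4628] F [ 0.4  0.2 -0.2] open 1.002
shift cm [ 39.28 -42.87  -9.88] rotvec [-1.000e-03  3.000e-04  5.628e-01]
t 0.15 pos [ 278.9 -558.9  230.7] rot [-3.1406  0.      0.4628] F [ 0.4  0.2 -0.2] open 1.002
shift cm [ 46.61 -57.55  -9.87] rotvec [-1.000e-03  4.000e-04  7.428e-01]
```

Call:
play_rows([
  [0, [0, 0, -4], [0, 0, 0]],
  [0, [1, -2, -8], [0, 0, 0.05]],
  [0, [5, -6, -10], [0, 0, 0.15]],
  [0, [46.6, -57.5, -10], [0, 0, 0.743]],
  [0, [46.6, -57.5, -10], [0, 0, 0.743]],
  [0, [46.6, -57.5, -10], [0, 0, 0.743]],
  [0, [46.6, -57.5, -10], [0, 0, 0.743]],
  [0, [46.6, -57.5, -10], [0, 0, 0.743]],
  [0, [46.6, -57.5, -10], [0, 0, 0.743]],
  [0, [46.6, -57.5, -10], [0, 0, 0.743]],
  [0, [46.6, -57.5, -10], [0, 0, 0.743]],
  [0, [46.6, -57.5, -10], [0, 0, 0.743]],
])

```text
clock: 1.15
eef_pos: [371.5, -137.7, 327.7]
tcp_rot: [-3.142, -0.001, -0.281]
contact_force: [0.9, 0.1, -0.1]
opening: 1.001
```

```bash
python3 -c "
from h import *
go([439,164,330],-0.28)"
```

```text
t 1.15 pos [ 371.5 -137.7  327.7] rot [-3.1416e+00 -5.0000e-04 -2.8080e-01] F [ 0.9  0.1 -0.1] open 1.001
shift cm [ -1.88 -30.86  -0.23] rotvec [-0.     -0.0005 -0.0008]
```

Call:
play_rows([
  [0, [-1.9, -30.8, -0.2], [0, 0, 0]],
  [0, [-1.9, -30.8, -0.2], [0, 0, 0]],
  [0, [-1.9, -30.8, -0.2], [0, 0, 0]],
  [0, [-1.9, -30.8, -0.2], [0, 0, 0]],
  [0, [-1.9, -30.8, -0.2], [0, 0, 0]],
  [0, [-1.9, -30.8, -0.2], [0, 0, 0]],
  [0, [-1.9, -30.8, -0.2], [0, 0, 0]],
  [0, [-1.9, -30.8, -0.2], [0, 0, 0]],
  [0, [-1.9, -30.8, -0.2], [0, 0, 0]],
  [0, [-1.9, -30.8, -0.2], [0, 0, 0]],
  [0, [-1.9, -30.8, -0.2], [0, 0, 0]],
  [0, [-1.9, -30.8, -0.2], [0, 0, 0]],
])

```text
clock: 2.15
eef_pos: [438.5, 160.6, 329.6]
tcp_rot: [3.141, 0.0, -0.281]
contact_force: [0.1, -0.7, -0.3]
opening: 1.001
```

```bash
python3 -c "
from h import *
from rig import readout
print(readout.sense()['qpos'].round(2))
go([439,164,330],-0.28)
z=snap('wrist','w1');W=cloud(z);q=z['p'].astype(int)
m=(q.max(2)<70)&(W[...,2]>150)&(W[...,2]<205)&(abs(W[...,0]-439)<30)&(abs(W[...,1]-164)<30)
w=W[m];print(m.sum(),st(w));t=w[w[:,2]>192];print(len(t),st(t),cv2.minAreaRect(t[:,:2].astype(np.float32)))
"
```

```text
[ 0.35  0.01  1.83 -0.    1.3   2.2 ]
t 2.15 pos [438.5 160.6 329.6] rot [ 3.1412e+00  2.0000e-04 -2.8130e-01] F [ 0.1 -0.7 -0.3] open 1.001
shift cm [-0.05 -0.35 -0.04] rotvec [ 0.0004  0.0002 -0.0013]
646 [[430.4, 153.9, 151.9], [444.5, 161.2, 195.8], [453.8, 173.9, 197.6]]
441 [[430.6, 154.8, 193.5], [442.4, 162.1, 196.4], [453.1, 169.4, 197.8]] ((441.5117492675781, 162.07984924316406), (11.772500038146973, 24.14750099182129), 73.07872009277344)
```

View pics/w1.png

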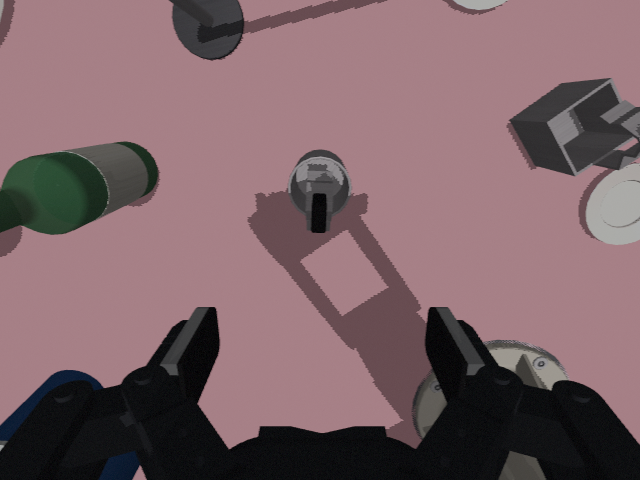

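The wrist view shows the grip at (319,213), lined up with the fingers, with the cup behind it. The measured grip centre is about (441,162.5) at yaw −0.29, with its top at z 197.5. Next I descend in two stages.

```bash
python3 -c "
from h import *
go([440.5,162.5,162],-0.29)"
```

```text
t 2.2 pos [438.6 160.5 329.7] rot [ 3.1414 -0.     -0.2817] F [0.3 0.1 0.7] open 1.003
shift cm [ 0.13 -0.25 16.77] rotvec [ 0.0002 -0.      0.0083]
```

Call:
play_rows([
  [0, [0.15, -0.25, 3], [0, 0, 0.008]],
  [0, [0.15, -0.25, 6], [0, 0, 0.008]],
  [0, [0.15, -0.25, 9], [0, 0, 0.008]],
  [0, [0.15, -0.25, 12], [0, 0, 0.008]],
  [0, [0.15, -0.25, 14], [0, 0, 0.008]],
  [0, [0.15, -0.25, 15.5], [0, 0, 0.008]],
  [0, [0.15, -0.25, 16.3], [0, 0, 0.008]],
  [0, [0.15, -0.25, 16.8], [0, 0, 0.008]],
  [0, [0.15, -0.25, 16.8], [0, 0, 0.008]],
  [0, [0.15, -0.25, 16.8], [0, 0, 0.008]],
])

```text
clock: 3.03
eef_pos: [441.4, 163.5, 162.4]
tcp_rot: [-3.141, -0.001, -0.289]
contact_force: [-0.2, -0.2, 0.1]
opening: 0.999
```

```bash
python3 -c "
from h import *
go([440.5,162.5,162],-0.29)
z=snap('wrist','w2');W=cloud(z);q=z['p'].astype(int)
m=(q.max(2)<70)&(W[...,2]>190)&(W[...,2]<203)&(abs(W[...,0]-439)<30)&(abs(W[...,1]-164)<25)
w=W[m];print(m.sum(),st(w),cv2.minAreaRect(w[:,:2].astype(np.float32)))
"
```

```text
t 3.0333 pos [441.4 163.5 162.4] rot [-3.141e+00 -8.000e-04 -2.888e-01] F [-0.2 -0.2  0.1] open 0.999
shift cm [-0.06  0.12  0.04] rotvec [-0.0006 -0.0008  0.0012]
2026 [[430.9, 154.1, 191.0], [444.0, 161.3, 196.3], [453.6, 168.9, 197.6]] ((441.7439270019531, 161.8799285888672), (11.71555233001709, 25.028892517089844), 71.5731201171875)
```

View pics/w2.png

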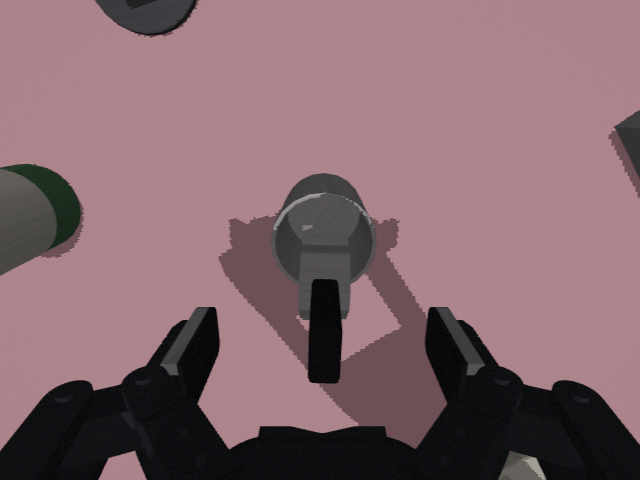

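The wrist view shows the grip block at (325,330), between the pads (centre about 322) with roughly 1.5 mm offset. I correct that slightly and close.

Call:
play_rows([
  [0, [0, 0.14, 0], [0, 0, 0.015]],
  [0, [0, 0.14, 0], [0, 0, 0.015]],
  [255, [0, 0.14, 0], [0, 0, 0.015]],
  [255, [0, 0.14, 0], [0, 0, 0.015]],
  [255, [0, 0.14, 0], [0, 0, 0.015]],
  [255, [0, 0.14, 0], [0, 0, 0.015]],
  [255, [0, 0.14, 0], [0, 0, 0.015]],
  [255, [0, 0.14, 0], [0, 0, 0.015]],
  [255, [0, 0.14, 0], [0, 0, 0.015]],
  [255, [0, 0.14, 0], [0, 0, 0.015]],
  [255, [0, 0.14, 0], [0, 0, 0.015]],
  [255, [0, 0.14, 0], [0, 0, 0.015]],
], squeeze=50)

```text
clock: 4.08
eef_pos: [440.6, 162.3, 161.7]
tcp_rot: [-3.141, -0.0, -0.303]
contact_force: [0.3, 0.8, 0.4]
opening: 0.133
```

```bash
python3 -c "
from h import *
go([440.5,162.5,260],-0.29)"
```

```text
t 4.0833 pos [440.6 162.3 161.7] rot [-3.1414e+00 -1.0000e-04 -3.0320e-01] F [0.3 0.8 0.4] open 0.133
shift cm [-0.01 -0.02 -9.83] rotvec [-0.0001 -0.0001 -0.0132]
```

Call:
play_rows([
  [255, [0, 0, -1], [0, 0, 0]],
  [255, [0, 0, -3], [0, 0, 0]],
  [255, [0, 0, -5], [0, 0, 0]],
  [255, [0, 0, -7], [0, 0, 0]],
  [255, [0, 0, -8.5], [0, 0, 0]],
  [255, [0, 0, -9], [0, 0, 0]],
  [255, [0, 0, -9], [0, 0, 0]],
  [255, [0, 0, -9], [0, 0, 0]],
])

```text
clock: 4.75
eef_pos: [440.2, 162.1, 251.4]
tcp_rot: [3.141, 0.0, -0.303]
contact_force: [-0.0, -0.2, -1.6]
opening: 0.132
```

```bash
python3 -c "
from h import *
go([541.5,86.8,251],-0.0755)"
```

```text
t 4.75 pos [440.2 162.1 251.4] rot [ 3.1414e+00  1.0000e-04 -3.0330e-01] F [-0.  -0.2 -1.6] open 0.132
shift cm [11.92  4.16  0.04] rotvec [ 1.000e-04  1.000e-04 -2.278e-01]
```

Call:
play_rows([
  [255, [1, 0.4, 0], [0, 0, -0.02]],
  [255, [3, 1, 0], [0, 0, -0.06]],
  [255, [5, 1.8, 0], [0, 0, -0.1]],
  [255, [7, 2.5, 0], [0, 0, -0.14]],
  [255, [9, 3.2, 0], [0, 0, -0.18]],
  [255, [11, 3.8, 0], [0, 0, -0.21]],
  [255, [11.7, 4.1, 0], [0, 0, -0.225]],
  [255, [11.9, 4.15, 0], [0, 0, -0.228]],
  [255, [11.9, 4.15, 0], [0, 0, -0.228]],
  [255, [11.9, 4.15, 0], [0, 0, -0.228]],
  [255, [11.9, 4.15, 0], [0, 0, -0.228]],
])

```text
clock: 5.67
eef_pos: [540.8, 87.5, 251.2]
tcp_rot: [3.141, 0.001, -0.075]
contact_force: [-0.1, 0.7, -1.9]
opening: 0.134
```

```bash
python3 -c "
from h import *
go([631.2,80,251],-0.0755)
a=snap('side','s3');b=snap('wrist','w3');c=snap('top','t3')
cv2.imwrite('pics/s3c.png',cv2.resize(a['p'][150:430,120:420],None,fx=2,fy=2)[:,:,::-1])
W=cloud(b)
r=(W[...,2]>184)&(W[...,2]<203)&(W[...,0]>590)
w=W[r];print(r.sum(),st(w));L=cv2.fitLine(w.astype(np.float32),cv2.DIST_L2,0,.1,.1).ravel();print(L)
q=b['p'].astype(int)
"
```

```text
t 5.6667 pos [540.8  87.5 251.2] rot [ 3.1415e+00  1.1000e-03 -7.5100e-02] F [-0.1  0.7 -1.9] open 0.134
shift cm [9.07 0.07 0.01] rotvec [0.0001 0.0011 0.0004]
15866 [[619.0, -74.0, 191.5], [633.9, 81.9, 195.6], [648.7, 234.1, 197.6]]
[7.6031804e-02 9.9710447e-01 1.3570844e-03 6.3385712e+02 8.1711731e+01
 1.9529837e+02]
```

View pics/s3c.png

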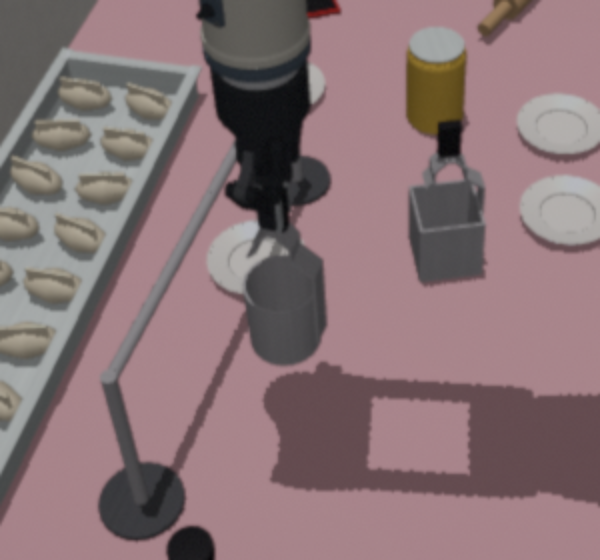

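View pics/w3.png

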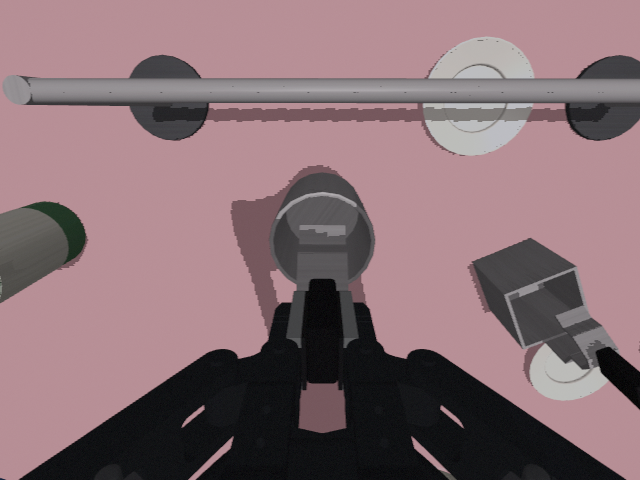

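View pics/t3.png

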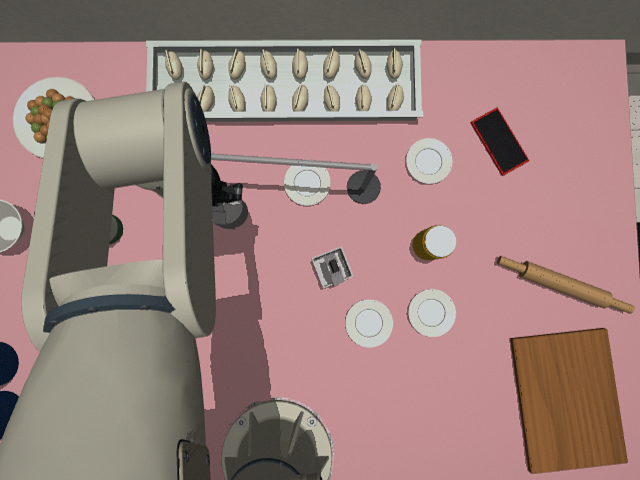

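The wrist view shows the pot upright and aligned, with the rail across at row 90 and no obstacle at the entry place. The dish is at (478,98) and the bottle stays clear at the left. The rail direction agrees (yaw −0.076). The wrist depth puts its x about 2 mm farther than the top view does, which is within the tolerance. I enter now.

Call:
play_rows([
  [255, [0.8, 0.05, 0], [0, 0, 0]],
  [255, [2, 0.07, 0], [0, 0, 0]],
  [255, [3.2, 0.07, 0], [0, 0, 0]],
  [255, [4.4, 0.07, 0], [0, 0, 0]],
  [255, [5.6, 0.07, 0], [0, 0, 0]],
  [255, [6.8, 0.07, 0], [0, 0, 0]],
  [255, [8, 0.07, 0], [0, 0, 0]],
  [255, [8.8, 0.07, 0], [0, 0, 0]],
  [255, [9.15, 0.07, 0], [0, 0, 0]],
  [255, [9.15, 0.07, 0], [0, 0, 0]],
  [255, [9.15, 0.07, 0], [0, 0, 0]],
])

```text
clock: 6.73
eef_pos: [632.8, 79.5, 251.3]
tcp_rot: [3.141, 0.001, -0.075]
contact_force: [-0.2, 0.1, -2.2]
opening: 0.134
```

```bash
python3 -c "
from h import *
go([631.8,80,206.2],-0.0755)
a=snap('side','s4');b=snap('wrist','w4')
cv2.imwrite('pics/s4c.png',cv2.resize(a['p'][150:400,120:370],None,fx=2.2,fy=2.2)[:,:,::-1])
"
```

```text
t 6.7333 pos [632.8  79.5 251.3] rot [ 3.1415e+00  7.0000e-04 -7.5300e-02] F [-0.2  0.1 -2.2] open 0.134
shift cm [-0.1  -0.04  4.51] rotvec [0.0001 0.0007 0.0002]
```

View pics/s4c.png

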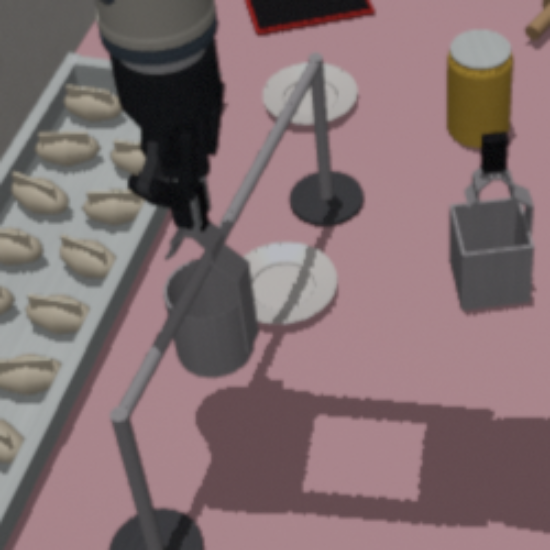

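View pics/w4.png

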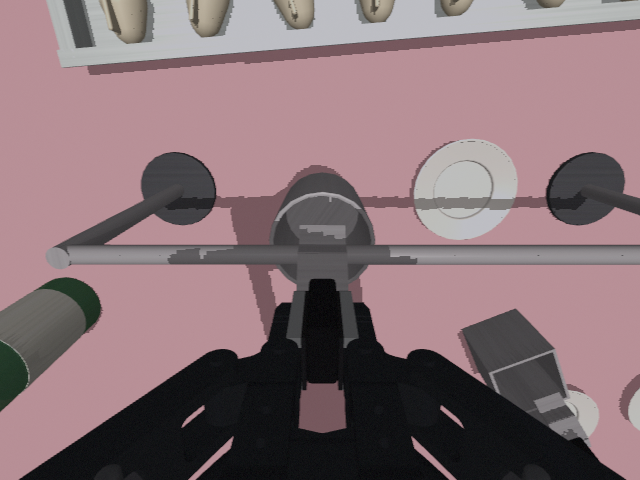

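Both views show the rail passing under the hook's lip and above the cup (wrist row 255), with no contact force. I lower the pot now.

Call:
play_rows([
  [255, [0, 0, 0.6], [0, 0, 0]],
  [255, [-0.05, 0, 1.4], [0, 0, 0]],
  [255, [-0.05, 0, 2.2], [0, 0, 0]],
  [255, [-0.05, 0, 3], [0, 0, 0]],
  [255, [-0.05, 0, 3.6], [0, 0, 0]],
  [255, [-0.05, 0, 4], [0, 0, 0]],
  [255, [-0.05, 0, 4.2], [0, 0, 0]],
  [255, [-0.05, 0, 4.3], [0, 0, 0]],
  [255, [-0.05, 0, 4.3], [0, 0, 0]],
])

```text
clock: 7.58
eef_pos: [632.4, 79.6, 208.6]
tcp_rot: [-3.142, 0.0, -0.075]
contact_force: [-0.9, -0.9, -2.5]
opening: 0.13
```

Call:
play_rows([
  [255, [0, 0, 0.05], [0, 0, 0]],
  [255, [0, 0, 0.1], [0, 0, 0]],
  [255, [0, 0, 0.15], [0, 0, 0]],
  [255, [0, 0, 0.2], [0, 0, 0]],
  [255, [0, 0, 0.2], [0, 0, 0]],
])

```text
clock: 8.0
eef_pos: [632.4, 79.6, 206.7]
tcp_rot: [-3.142, -0.0, -0.075]
contact_force: [-0.6, -0.4, -2.4]
opening: 0.129
```

```bash
python3 -c "
from h import *
go([631.8,80,206.2],-0.0755)
a=snap('side','s5');b=snap('wrist','w5')
cv2.imwrite('pics/s5c.png',cv2.resize(a['p'][150:400,120:370],None,fx=2.2,fy=2.2)[:,:,::-1])
W=cloud(b);q=b['p'];hsv=cv2.cvtColor(q,cv2.COLOR_RGB2HSV)
m=(W[...,2]>5)&(W[...,2]<22)&(hsv[...,1]<40)&(q.min(2)>120)&(abs(W[...,0]-621)<65)&(abs(W[...,1]+70)<65)
w=W[m];print(m.sum(),st(w),cv2.minEnclosingCircle(w[:,:2].astype(np.float32)))
r=(W[...,2]>188)&(W[...,2]<200)&(abs(W[...,0]-630)<30)&((abs(W[...,1]-80)>25))
L=cv2.fitLine(W[r].astype(np.float32),cv2.DIST_L2,0,.1,.1).ravel();print(L)
"
```

```text
t 8.0 pos [632.4  79.6 206.7] rot [-3.1416e+00 -1.0000e-04 -7.5200e-02] F [-0.6 -0.4 -2.4] open 0.129
shift cm [-0.06 -0.04  0.05] rotvec [-0.     -0.0001  0.0003]
8881 [[573.6, -120.6, 5.1], [624.7, -74.8, 10.8], [671.7, -23.3, 15.0]] ((621.94384765625, -72.13676452636719), 55.05760192871094)
[7.5742692e-02 9.9712700e-01 9.1832451e-04 6.3591119e+02 8.0658157e+01
 1.9478981e+02]
```

View pics/s5c.png

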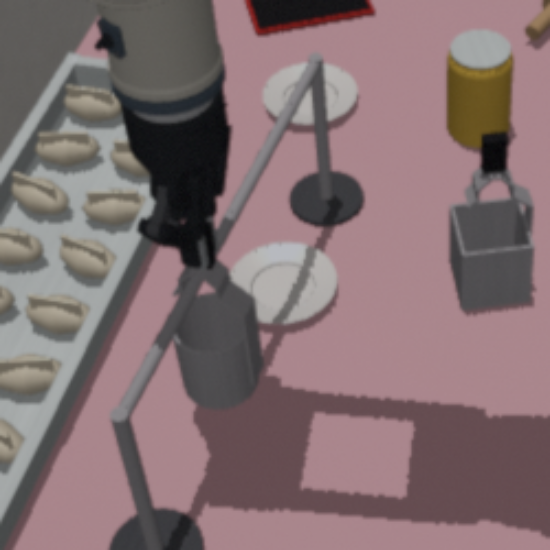

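View pics/w5.png

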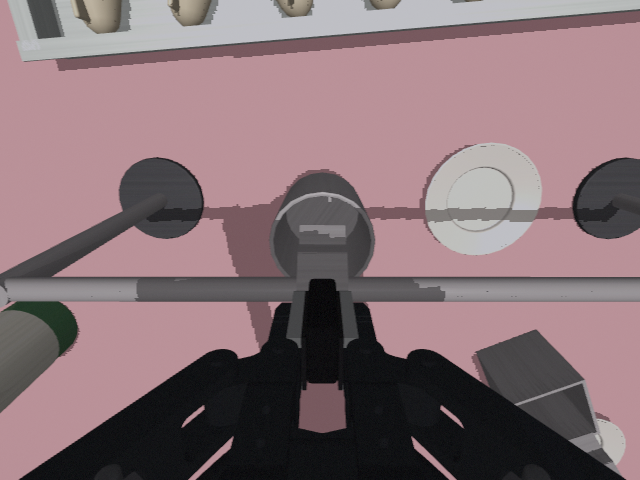

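The rail now sits inside the hook. I ease down until the rail takes the pot's weight.

Call:
play_rows([
  [255, [0, 0, 0.04], [0, 0, 0]],
  [255, [0, 0, 0.08], [0, 0, 0]],
  [255, [0, 0, 0.12], [0, 0, 0]],
  [255, [0, 0, 0.12], [0, 0, 0]],
])

```text
clock: 8.43
eef_pos: [632.5, 79.6, 206.1]
tcp_rot: [-3.142, -0.0, -0.075]
contact_force: [-2.5, -0.2, 4.3]
opening: 0.135
```

Call:
play_rows([
  [255, [-0.06, 0, 0], [0, 0, 0]],
  [255, [-0.12, 0, 0], [0, 0, 0]],
  [255, [-0.12, 0, 0], [0, 0, 0]],
])

```text
clock: 8.68
eef_pos: [632.3, 79.7, 206.1]
tcp_rot: [-3.141, -0.003, -0.075]
contact_force: [3.1, -0.7, 3.5]
opening: 0.135
```

The rail is seated: it carries the weight, and the side force changes sign within 1 mm. I ease the press slightly and slide toward the dish. That is 15.1 cm along tool +y, in two calls.

Call:
play_rows([
  [255, [0.05, 0, -0.05], [0, 0, 0]],
  [255, [0.06, 0.2, -0.05], [0, 0, 0]],
  [255, [0.06, 0.7, -0.05], [0, 0, 0]],
  [255, [0.06, 1.4, -0.05], [0, 0, 0]],
  [255, [0.06, 2.1, -0.05], [0, 0, 0]],
  [255, [0.06, 2.8, -0.05], [0, 0, 0]],
  [255, [0.06, 3.5, -0.05], [0, 0, 0]],
  [255, [0.06, 4.2, -0.05], [0, 0, 0]],
  [255, [0.06, 4.9, -0.05], [0, 0, 0]],
  [255, [0.06, 5.4, -0.05], [0, 0, 0]],
  [255, [0.06, 5.6, -0.05], [0, 0, 0]],
  [255, [0.06, 5.6, -0.05], [0, 0, 0]],
])

```text
clock: 9.68
eef_pos: [627.9, 23.2, 206.2]
tcp_rot: [3.141, -0.001, -0.076]
contact_force: [4.5, -0.5, 3.4]
opening: 0.135
```

```bash
python3 -c "
from h import *
go([620.9,-71.2,206.2],-0.0757)"
```

```text
t 9.6833 pos [627.9  23.2 206.2] rot [ 3.1415e+00 -9.0000e-04 -7.5700e-02] F [ 4.5 -0.5  3.4] open 0.135
shift cm [ 0.01  9.47 -0.  ] rotvec [ 0.0001 -0.0009  0.    ]
```

Call:
play_rows([
  [255, [0.06, 0.2, -0.03], [0, 0, 0]],
  [255, [0.06, 0.8, -0.03], [0, 0, 0]],
  [255, [0.06, 1.7, -0.03], [0, 0, 0]],
  [255, [0.06, 2.6, -0.03], [0, 0, 0]],
  [255, [0.06, 3.5, -0.03], [0, 0, 0]],
  [255, [0.06, 4.4, -0.03], [0, 0, 0]],
  [255, [0.06, 5.3, -0.03], [0, 0, 0]],
  [255, [0.06, 6.2, -0.03], [0, 0, 0]],
  [255, [0.06, 7.1, -0.03], [0, 0, 0]],
  [255, [0.06, 7.8, -0.03], [0, 0, 0]],
  [255, [0.06, 8.2, -0.03], [0, 0, 0]],
  [255, [0.06, 8.2, -0.03], [0, 0, 0]],
])

```text
clock: 10.68
eef_pos: [621.8, -59.5, 206.2]
tcp_rot: [3.14, 0.0, -0.076]
contact_force: [2.7, -3.4, 2.3]
opening: 0.133
```

```bash
python3 -c "
from h import *
go([620.9,-71.2,206.2],-0.0757)
a=snap('side','s6');b=snap('wrist','w6');c=snap('top','t6')
cv2.imwrite('pics/s6c.png',cv2.resize(a['p'][120:370,120:370],None,fx=2.2,fy=2.2)[:,:,::-1])
"
```

```text
t 10.6833 pos [621.8 -59.5 206.2] rot [ 3.1403e+00  2.0000e-04 -7.5900e-02] F [ 2.7 -3.4  2.3] open 0.133
shift cm [-0.    1.17 -0.  ] rotvec [ 0.0013  0.0002 -0.0002]
```

View pics/s6c.png

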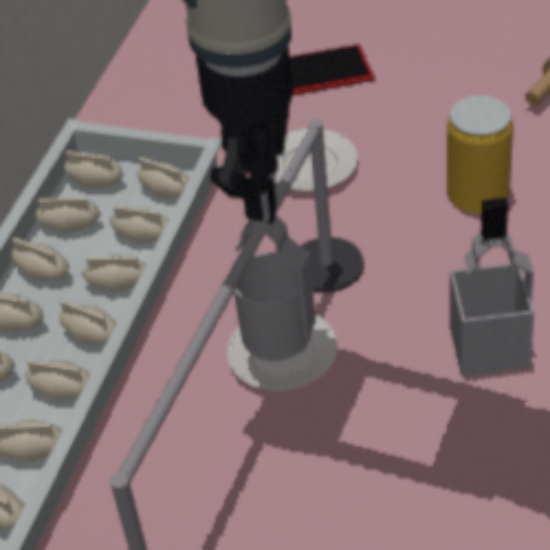

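View pics/w6.png

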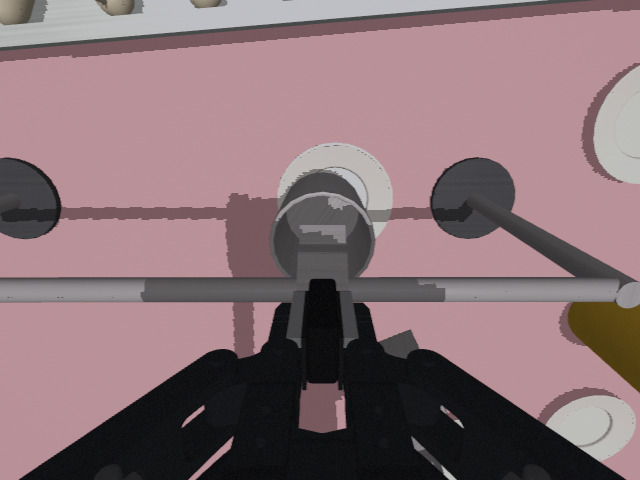

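The pot hangs on the rail, nearly over the dish. In the wrist view the dish centre is at column 335 against the pot's 322, so about 12 mm remains.

Call:
play_rows([
  [255, [0.02, 0.2, 0], [0, 0, 0]],
  [255, [0.03, 0.5, 0], [0, 0, 0]],
  [255, [0.03, 0.8, 0], [0, 0, 0]],
  [255, [0.03, 1.1, 0], [0, 0, 0]],
  [255, [0.03, 1.2, 0], [0, 0, 0]],
  [255, [0.03, 1.2, 0], [0, 0, 0]],
  [255, [0.03, 1.2, 0], [0, 0, 0]],
])

```text
clock: 11.42
eef_pos: [621.1, -70.2, 206.2]
tcp_rot: [3.141, 0.001, -0.075]
contact_force: [0.5, 1.1, 1.8]
opening: 0.133
```

```bash
python3 -c "
from h import *
go([620.9,-71.2,206.2],-0.0757)
b=snap('wrist','w7')
W=cloud(b);q=b['p'];hsv=cv2.cvtColor(q,cv2.COLOR_RGB2HSV)
m=(W[...,2]>5)&(W[...,2]<22)&(hsv[...,1]<40)&(q.min(2)>120)&(abs(W[...,0]-621)<65)&(abs(W[...,1]+70)<65)
w=W[m];print('dish',m.sum(),st(w),cv2.minEnclosingCircle(w[:,:2].astype(np.float32)))
m=(W[...,2]>118)&(W[...,2]<130)&(hsv[...,1]<40)&(abs(W[...,0]-621)<65)&(abs(W[...,1]+70)<65)
w=W[m];print('rim',m.sum(),st(w),cv2.minEnclosingCircle(w[:,:2].astype(np.float32)))
"
```

```text
t 11.4167 pos [621.1 -70.2 206.2] rot [ 3.1413e+00  6.0000e-04 -7.5300e-02] F [0.5 1.1 1.8] open 0.133
shift cm [-0.01  0.1  -0.  ] rotvec [0.0003 0.0006 0.0004]
dish 3768 [[611.1, -123.0, 5.9], [651.6, -80.6, 12.1], [673.9, -22.0, 15.4]] ((622.4324340820312, -71.61993408203125), 54.39161682128906)
rim 1428 [[597.0, -104.0, 118.5], [633.5, -73.4, 124.5], [656.0, -37.3, 126.1]] ((621.8883666992188, -70.61907958984375), 34.94175338745117)
```

View pics/w7.png

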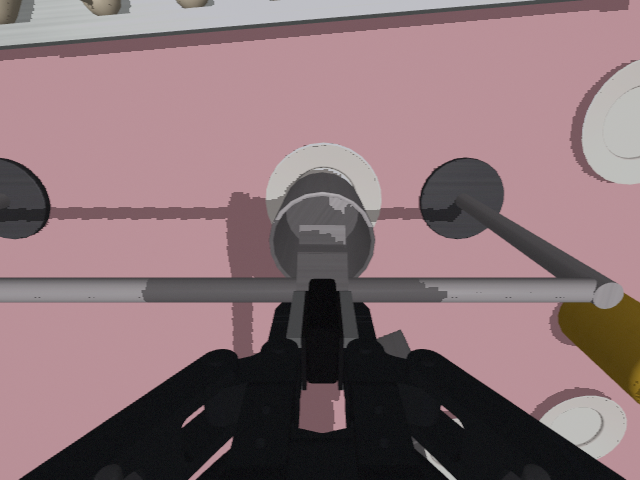

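The rim centre (621.9,−70.6) is within about 1 mm of the dish centre (622.4,−71.6), and the wrist view shows the same columns (~323). I release gently.

Call:
play_rows([
  [220, [0, 0, 0], [0, 0, 0]],
  [212, [0, 0, 0], [0, 0, 0]],
  [205, [0, 0, 0], [0, 0, 0]],
  [195, [0, 0, 0], [0, 0, 0]],
  [185, [0, 0, 0], [0, 0, 0]],
  [170, [0, 0, 0], [0, 0, 0]],
  [150, [0, 0, 0], [0, 0, 0]],
  [130, [0, 0, 0], [0, 0, 0]],
  [110, [0, 0, 0], [0, 0, 0]],
  [110, [0, 0, 0], [0, 0, 0]],
], squeeze=20)

```text
clock: 12.3
eef_pos: [621.4, -70.0, 206.3]
tcp_rot: [3.142, -0.0, -0.075]
contact_force: [0.0, -0.4, 1.1]
opening: 0.567
```

```bash
python3 -c "
from h import *
go([621,-70,330],-0.0757)
b=snap('wrist','w8')"
```

```text
t 12.3 pos [621.4 -70.  206.3] rot [ 3.1416 -0.     -0.0752] F [ 0.  -0.4  1.1] open 0.567
shift cm [ -0.04   0.   -12.37] rotvec [ 0.     -0.      0.0005]
```

View pics/w8.png

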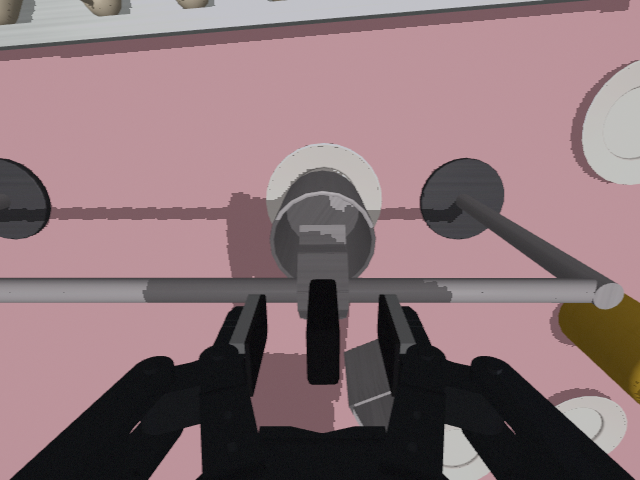

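The wrist view shows the fingers clear on both sides of the grip (323,330), with the pot unmoved. I rise straight up.

Call:
play_rows([
  [110, [0, 0, -1], [0, 0, 0]],
  [110, [0, 0, -2.5], [0, 0, 0]],
  [110, [0, 0, -4.5], [0, 0, 0]],
  [110, [0, 0, -6.5], [0, 0, 0]],
  [110, [0, 0, -8.5], [0, 0, 0]],
  [110, [0, 0, -10.5], [0, 0, 0]],
  [110, [0, 0, -12], [0, 0, 0]],
  [110, [0, 0, -13], [0, 0, 0]],
  [110, [0, 0, -13], [0, 0, 0]],
  [110, [0, 0, -13], [0, 0, 0]],
])

```text
clock: 13.18
eef_pos: [621.4, -70.0, 336.6]
tcp_rot: [3.142, -0.001, -0.075]
contact_force: [-0.3, -0.4, -0.6]
opening: 0.569
```

```bash
python3 -c "
from h import *
go([621,-70,330],-0.0757)
b=snap('wrist','w9');a=snap('side','s9')
W=cloud(b);q=b['p'];hsv=cv2.cvtColor(q,cv2.COLOR_RGB2HSV)
N=(abs(W[...,0]-621)<65)&(abs(W[...,1]+70)<65)
for k,m in dict(dish=(W[...,2]>5)&(W[...,2]<22)&(hsv[...,1]<40)&(q.min(2)>120),rim=(W[...,2]>118)&(W[...,2]<130)&(hsv[...,1]<40),grip=(W[...,2]>236)&(W[...,2]<248)&(q.max(2)<70)).items():
    w=W[m&N];print(k,len(w),st(w),cv2.minEnclosingCircle(w[:,:2].astype(np.float32)),cv2.minAreaRect(w[:,:2].astype(np.float32)))
cv2.imwrite('pics/s9c.png',cv2.resize(a['p'][120:370,120:370],None,fx=2.2,fy=2.2)[:,:,::-1])
"
```

```text
t 13.1833 pos [621.4 -70.  336.6] rot [ 3.1416e+00 -8.0000e-04 -7.5200e-02] F [-0.3 -0.4 -0.6] open 0.569
shift cm [-0.05  0.    0.66] rotvec [ 0.     -0.0008  0.0005]
dish 1914 [[611.5, -122.8, 8.7], [652.4, -78.7, 12.4], [674.0, -21.0, 15.6]] ((622.9061889648438, -71.58045196533203), 54.254127502441406) ((639.5100708007812, -76.30612182617188), (107.6783218383789, 72.89078521728516), 72.82453155517578)
rim 498 [[594.1, -104.1, 118.6], [642.7, -73.3, 125.0], [657.6, -36.8, 126.7]] ((623.3802490234375, -70.46697998046875), 34.87730407714844) ((625.4959716796875, -70.54428100585938), (69.09825134277344, 65.3846664428711), 83.31481170654297)
grip 544 [[610.3, -76.3, 238.0], [622.5, -70.7, 240.9], [632.9, -65.1, 242.3]] ((621.3739624023438, -70.93907928466797), 12.354211807250977) ((621.5908203125, -70.538330078125), (11.245763778686523, 23.52088737487793), 86.00768280029297)
```

View pics/s9c.png

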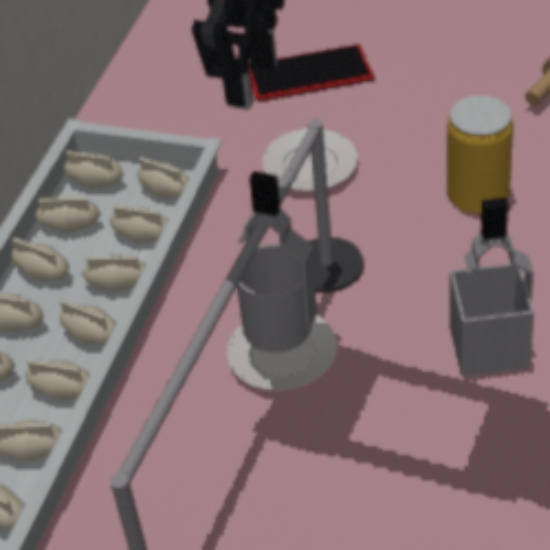

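View pics/w9.png

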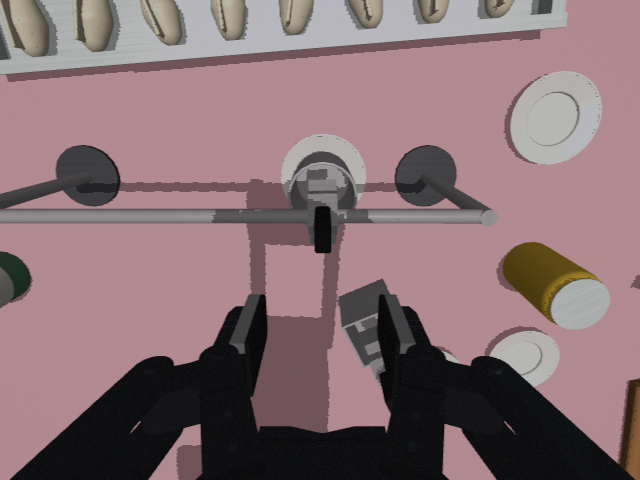

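The pot hangs upright on the rail over the dish. The grip top is at z≈242, as it should be when hung. Grip, rim and dish centres agree within about 2 mm. The arm is clear and the caddy has not moved, so I hand in.

```bash
python3 -c "
from rig import r
print(r.sign_off())"
```

```text
the job is handed in; nothing more can be done
None
```

I hooked the round pot onto the rail about 15 cm from the dish, slid it along still hooked until it was over the dish, and let go. The job was handed in at about 13.3 s on the robot's clock.

- **Last checks before hand-in:** the pot hung upright on the rail. Its rim was centred at (623.4, −70.5) and its grip at (621.5, −70.7), with the dish at (622.9, −71.6), so all were within about 2 mm. The grip top was at z≈242, as expected when hung.
- **Robot and caddy:** the gripper was 13 cm above its release height and touching nothing, and the caddy still stood in its place. The largest force I read was about 6 N.
- **Disagreement:** the wrist camera put the rail 2–4 mm farther out in x than the top and side views did. Feeling the contact on both sides of the hook settled where the rail was.

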